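Take the loaded board carrier out of its guide track and hold it level

TASK

Two board carriers hang in the guide track. Slide the one that holds the circuit board along the track to the gate in the middle (where the rails' top lips are cut away), lift it straight up there by its bar handle until its bottom is about 10 cm above the top of the rails, and finish while still holding it steady and level over the gate. Keep it level all the way, because the parts on the board are only laid in place, and leave the empty carrier where it is.

Things in the scene. Friction and masses are not known exactly. Their poses are not given: they have to be found in the camera images.
- track: Fixed straight aluminium guide track, 490 (its y) x 122 (x) x 54 mm high; origin under its centre, z up, ends closed. Two rails along y: a carrier's flanges rest on ledges 40 mm above the worktop, under top lips (10 mm from ledge to lip; flange 4 mm thick), so a carrier slides along y with 4 mm side play each way but cannot be lifted out under the lips.
- gate (a point): Centre of the gate: middle of the track's length, midway between the rails, at ledge height (40 mm above the worktop); a thin dark line on top of each outer wall marks it. Both lips are cut away here over 126 mm; a carrier's flanges are 90 mm long, so it comes out within 18 mm either side of the centre.
- carrier: The carrier with the board: loose aluminium tray 72 x 92 mm (x, y), 32 mm deep, 100 mm wide (x) over its rim flanges, under a stiff bail handle; 0.17 to 0.35 kg, balanced under the handle. Origin at the centre of its underside, 12 mm above the worktop as it hangs; z up, y along the track. Starts 120 to 180 mm left or right of the gate; the empty carrier hangs on the other side.
- handle (a point): Centre of the loaded carrier's handle bar, 85 mm above the carrier's underside (97 mm above the worktop while it hangs in the track). The bar is 12 mm wide along the carrier's x, 12 mm high, 92 mm long along its y, on a thin upright at each end; grip it across x from above.
- empty_carrier: The other carrier, same shape and size, with nothing in it; same axes.
- board: Small populated circuit board, 55 x 75 x 20 mm (x, y, z), 0.09 kg, lying loose on the 3 mm thick floor of the loaded carrier; origin at the centre of its underside.
Mind the look-alikes: they are no part of the job. Leave any green look-alike of the empty_carrier alone.

How it is judged:
On the way, in this order (a step that is already met when the one before it is completed fails the run):
1. the loaded carrier has been slid to the gate, still hanging in the track (horizontal distance between carrier and gate below 0.02 m and height (world z) of carrier below 0.03 m), for 0.04 s.
2. it has been lifted up out of the gate, clear of the rails (height (world z) of carrier above 0.08 m and horizontal distance between carrier and gate below 0.04 m), for 0.1 s.
At the end, for the whole second after the job is handed in: Gripped and still; underside 119 to 200 mm above the worktop (65 to 146 mm above the rails), within 40 mm of the gate centre in plan, tilted under 0.1 rad, touching neither track nor empty carrier; the board lies flat in it; the empty carrier is within 20 mm of its start (height (world z) of carrier between 0.119 and 0.2 m and horizontal distance between carrier and gate below 0.04 m and angle between carrier's own z axis and vertical below 0.1 rad and linear speed of carrier below 0.02 m/s and angular speed of carrier below 0.15 rad/s and horizontal distance between board and carrier below 0.012 m and z of board in the frame of carrier between -0.002 and 0.008 m and contact force between the fingers and carrier above 1 N and contact force between carrier and track below 0.05 N and contact force between carrier and empty_carrier below 0.05 N and distance of empty_carrier from where it was at the start of the episode below 0.02 m); the arm keeps its last pose, push and grip.
It fails at once if the loaded carrier is tilted by more than 0.25 rad (angle between carrier's own z axis and vertical above 0.25 rad).
It fails at once if the empty carrier is moved by more than 20 mm (distance of empty_carrier from where it was at the start of the episode above 0.02 m).
It also fails if it takes over 35 s, if anything falls off the work surface, if the arm or the gripper's body presses on something with over 40 N, if the wrist force passes 120 N, or if a joint passes its speed limit or range.

ROBOT

A 6-joint arm with a two-finger parallel gripper is mounted at the origin on a cart in front of the work surface, level with it; the furniture and walls round the work are solid. World frame = base frame: x ahead of the robot, y to its left, z up, the work surface at z = 0. Lengths are in m, angles in rad, forces in N, time in s.
With the tool pointing down it reaches from about 0.35 to 0.775 m from the base axis. Payload 5.5 kg.
Tool frame: the origin (TCP) lies at the very end of the fingers, on their centre line; the grasp point (between the pads) lies 19 mm behind it; z points along the fingers, y is the direction in which the jaws open and shut (so a half turn about z gives the same grasp; the last joint's range is limited). The gripper opens to 85 mm and grips with 20 to 120 N. Pads are 22 mm wide; open, the fingers measure 114 mm over their backs; the gripper's body (76 mm by 85 mm) begins 54 mm behind the grasp point. The pads swing forward as they close: fully open they stand 13 mm farther back than shut.
Start: joints at [-1.447, 0.313, 0.046, 1.304, 0, 1.431], TCP at [0.15, -0.555, 0.231] pointing down, gripper open.
Joint ranges: [-2.76, 2.76], [-0.86, 1.69], [-1.03, 1.26], [-2.2, 2.34], [-1.47, 1.5], [-3.14, 3.14]. Speed limits (rad/s): [2.57, 2.57, 3.14, 3.14, 3.14, 3.14].

INTERFACE

Orientations are given as a unit quaternion [w, x, y, z].
In Python, from workcell import get_state, imaging, env, spotter gives the robot as it stands.
- The arm moves only by the tool play_rows, never from a script. Its argument "moves" is a list of rows, each an object with "claw": the finger opening in cm, from 0 to 8.54; "delta_pos": the shift along the tool's x, y, z in cm, a list of three; "twist": the turn about the tool's z in degrees. A call has 1 to 12 rows; each row is the pose to reach, as a shift and turn from the pose commanded when the call began, along the tool's axes at that moment; what a row does not reach only later rows make up. A row lasts 1/8 s, in which the tool goes at most 62.5 mm and 10.7 degrees, less where a joint would pass 70% of its speed; a pose out of reach is approached as far as the arm can. A call with a gripper value outside its range is refused whole. The fingers move at their own pace and stop on an object; "force" is the grip in N (left out, the last holds). Time passes only in rows, so rows that repeat a pose let the fingers close. It gives the time, the measured TCP pose, the force and the opening at its end, in the units of the state.
- get_state(): the state, without advancing time (a new reading comes with each control period).
- imaging.read_camera(name): name is "side" or "top"; returns the picture (400x640x3 uint8, red, green, blue); there is no depth.
- imaging.camera_info(name): a dict with "fx", "fy", "cx", "cy" (pixels), "world_to_cam" (4x4, takes a point from world to camera coordinates). Camera axes: x right, y down, z forward; pixel columns grow to the right and rows downward; lengths in m; the calibration is good to about 2 mm. A picture is of the moment at which its call begins. camera_info takes no time and is no camera call.
- env.hand_in(): hands the job in, once; it reports no verdict.
Trained networks look in the newest picture that a camera, given by its name, has taken for a name from the list of things; names that differ only in an ending like _2 or _b are one class to them, and where a whole thing is asked for, a point or a joint stands for the part that bears it (a point fixed in the world has none). Each returns a list of dicts, best first, with "conf" (0 to 1); they miss things now and then, are a little off and sometimes report something else, mostly with a low value. They report only what shows in the picture. A call takes as long as a camera call. They do not tell look-alikes from the thing itself.
- spotter.spot_in(camera, query): "extent" ([left, top, right, bottom] in pixels, round what is visible of it).
The state is a dict: "clock": time; "joint_pos": joint angles; "qvel": joint speeds; "tau": joint torques, N m; "tcp_pos": TCP position; "orientation": TCP orientation; "wrist_force": force on the tool from outside, world axes, zero at the start; "ft_torque": the same for the moment, N m; "finger_gap": finger opening in m.
Only numpy, scipy, OpenCV 4.12 (cv2) and the standard library are available. Lean on these libraries where they do the work, as an engineer would, in place of code of your own. Each camera call takes 0.05 s, during which the arm holds its last target. There are 200 camera calls.

## Working session

There is one attempt and no reset: what is moved stays moved. The work goes in short steps, Python scripts to look and compute and a tool call to move; the robot and the scene stay as the last step left them, time stands still between calls to the robot, and variables do not carry over. Pictures are saved under pics/ and viewed, about 8 in all and at most 12, crops included, and the job is handed in when it is done.

Besides the shell and the picture viewer there is one more tool, called as name([rows], argument=value, ...), one row to a line, values as JSON. play_rows: Moves the arm, as the interface text tells. Its arguments: {"type":"object","properties":{"moves":{"type":"array"},"force":{"type":"number"}},"required":["moves"]}

```bash
mkdir -p pics
cat > h.py <<'E'
import numpy as np, cv2
from workcell import get_state, imaging, env, spotter
def proj(c,p):
    i=imaging.camera_info(c); q=np.array(i["world_to_cam"])@np.append(p,1)
    return np.array([i["fx"]*q[0]/q[2]+i["cx"], i["fy"]*q[1]/q[2]+i["cy"]])
def back(c,uv,z):
    i=imaging.camera_info(c); M=np.array(i["world_to_cam"]); R,t=M[:3,:3],M[:3,3]
    d=R.T@np.array([(uv[0]-i["cx"])/i["fx"],(uv[1]-i["cy"])/i["fy"],1]); o=-R.T@t
    return o+d*(z-o[2])/d[2]
def shot(c,n):
    im=imaging.read_camera(c); cv2.imwrite(f"pics/{n}.png",im[:,:,::-1]); return im
E
python3 - <<'E'
from h import *
np.set_printoptions(precision=4,suppress=True)
for c in("top","side"):
    shot(c,c+"0"); i=imaging.camera_info(c); M=np.array(i["world_to_cam"]); print(c,i["fx"],-M[:3,:3].T@M[:3,3])
    for q in("track","carrier","empty_carrier","handle","board"):
        for r in spotter.spot_in(c,q)[:4]:
            e=np.array(r["extent"]); print(q,round(r["conf"],2),e.round(), back(c,((e[0]+e[2])/2,(e[1]+e[3])/2),.05)[:2])
print(get_state())
E
```

```text
top 428.61807346028934 [0.2845 0.1834 1.1694]
track 0.78 [283. 115. 467. 238.] [0.5106 0.056 ]
carrier 0.56 [397. 134. 439. 173.] [ 0.5735 -0.0602]
empty_carrier 0.73 [302. 181. 347. 226.] [0.4388 0.1896]
empty_carrier 0.6 [186. 253. 233. 296.] [0.2535 0.486 ]
handle 0.89 [396. 134. 442. 174.] [ 0.5736 -0.0622]
board 0.69 [403. 144. 433. 172.] [ 0.5615 -0.0597]
side 379.23990828719167 [0.0474 0.8553 0.6258]
track 0.9 [290. 134. 347. 246.] [0.4791 0.1348]
carrier 0.93 [312. 132. 341. 169.] [ 0.575 -0.067]
empty_carrier 0.7 [286. 290. 359. 372.] [0.2431 0.5011]
empty_carrier 0.55 [306. 179. 337. 229.] [0.4384 0.1845]
handle 0.79 [312. 132. 340. 172.] [ 0.5706 -0.0581]
handle 0.21 [292. 136. 345. 247.] [0.4744 0.1399]
{'clock': 0.6, 'joint_pos': array([-1.4466,  0.3132,  0.0461,  1.3036, -0.    ,  1.4312]), 'qvel': array([ 0.0017,  0.0002, -0.0012, -0.    , -0.0006,  0.0011]), 'tau': array([ -0.0011, -48.0152,  29.8664,   0.0004,  -0.0001,  -0.    ]), 'tcp_pos': array([ 0.1499, -0.5552,  0.2313]), 'orientation': array([ 0.0001,  0.9913,  0.1315, -0.    ]), 'wrist_force': array([ 0.0391, -0.3635, -0.6162]), 'ft_torque': array([ 0.0368, -0.0139,  0.002 ]), 'finger_gap': 0.0851942677533191}
```

View pics/top0.png

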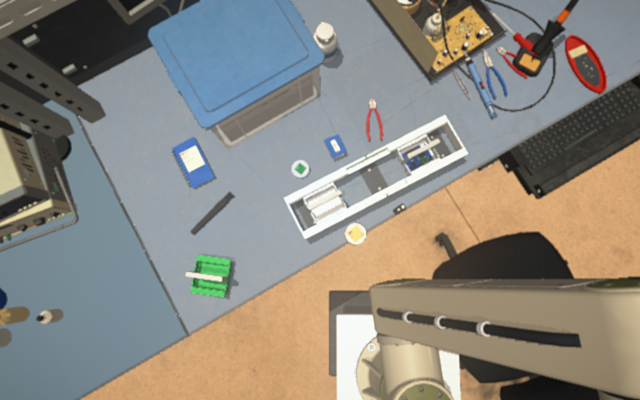

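View pics/side0.png

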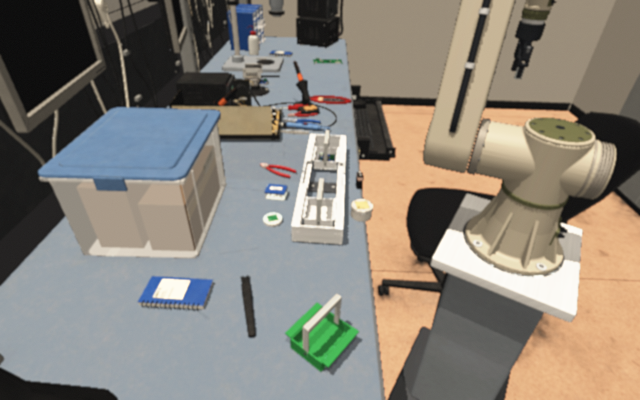

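Top view: the track runs from about (297,215) to (455,140). The candidates are the carrier at (420,153) with the blue board, the empty one at (325,203), and the green look-alike at (211,276) off the track. The loaded one is (420,153), since it is the only one with a board inside. I'll confirm this in a crop.

Run:
```python
from h import *
im=cv2.imread("pics/top0.png")[108:248,275:475]
cv2.imwrite("pics/crop0.png",cv2.resize(im,None,fx=4,fy=4,interpolation=cv2.INTER_CUBIC))
im=cv2.imread("pics/top0.png"); m=(im.min(2)>190).astype(np.uint8); m[:108]=0;m[248:]=0;m[:,:275]=0;m[:,475:]=0
n,l,s,_=cv2.connectedComponentsWithStats(m); k=1+s[1:,4].argmax()
p=np.argwhere(l==k)[:,::-1].astype(np.float32); b=cv2.boxPoints(cv2.minAreaRect(p)); print(b,s[k])
w=np.array([back("top",q,.054)[:2] for q in b]); print(w, np.linalg.norm(w-np.roll(w,1,0),axis=1), w.mean(0))
```

```text
[[282.3903   197.48781 ]
 [446.6511   112.525345]
 [468.27866  154.33867 ]
 [304.01785  239.30113 ]] [ 284  115  184  124 4099]
[[ 0.45471295  0.30084339]
 [ 0.6865071  -0.14018665]
 [ 0.57036114 -0.19263409]
 [ 0.34485309  0.24303216]] [0.12414236 0.49823291 0.12743869 0.49057004] [0.51410857 0.0527637 ]
```

View pics/crop0.png

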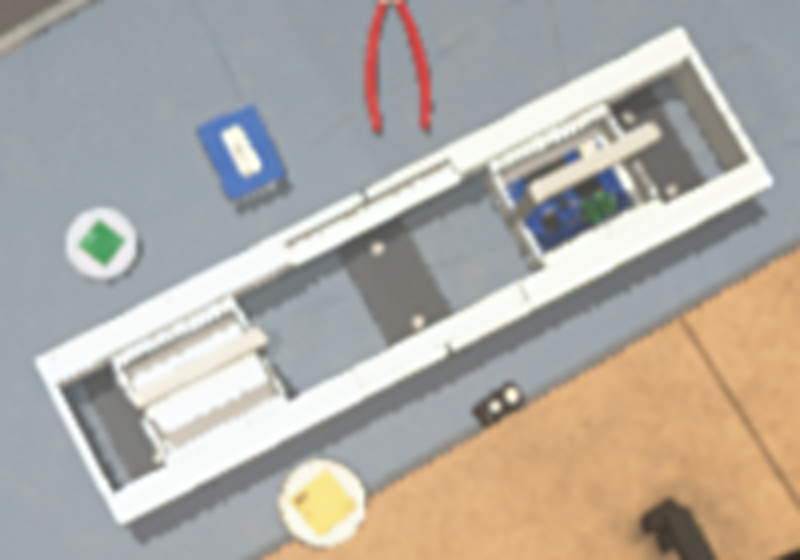

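The crop confirms it: the blue board is in the right-hand carrier, its bar running from about (409,155) to (439,141). The left one is empty. The gate marks are at (366,156) and (387,195).

Run:
```python
from h import *
from scipy.optimize import least_squares
C=lambda u,v:np.array([275+u/4,108+v/4])
obs=[C(38,360),C(683,28),C(772,183),C(122,522),C(365,193),C(449,348)]
L=[(.061,.245),(.061,-.245),(-.061,-.245),(-.061,.245),(.057,0),(-.057,0)]
def W(p,l,z): c,s=np.cos(p[2]),np.sin(p[2]); return np.array([p[0]+c*l[0]-s*l[1],p[1]+s*l[0]+c*l[1],z])
f=lambda p:np.concatenate([proj("top",W(p,l,.054))-o for l,o in zip(L,obs)])
r=least_squares(f,[.51,.05,.48]); p=r.x
# try sign of yaw
print(p,np.degrees(p[2]),r.fun.round(1))
a=back("top",C(535,188),.103);b=back("top",C(655,133),.103); m=(a+b)/2
c,s=np.cos(p[2]),np.sin(p[2])
d=m[:2]-p[:2]; print("handle",m,np.linalg.norm(a-b),"yaw",np.degrees(np.arctan2(-(a-b)[0],(a-b)[1])),"local",c*d[0]+s*d[1],-s*d[0]+c*d[1])
for lo in(-.12,-.14,-.15,-.16,-.18): print(lo,W(p,(0,lo),.097))
from scipy.spatial.transform import Rotation as R
st=get_state();q=st["orientation"];M=R.from_quat(q[[1,2,3,0]]).as_matrix();print(M.round(3))
tgt=np.append(m[:2],.231)
print("delta cm",100*M.T@(tgt-st["tcp_pos"]))
```

```text
[0.51314204 0.05137235 0.48106457] 27.562969729330046 [-0.6 -0.2  0.  -0.4  0.8 -0.2 -0.4  0.5  0.3  0.8 -0.1 -0.6]
handle [ 0.57439028 -0.06384962  0.103     ] 0.08548428454010731 yaw 24.852867889162717 local 0.0009808642860732256 -0.13048558575100258
-0.12 [ 0.56866882 -0.05500799  0.097     ]
-0.14 [ 0.57792328 -0.07273805  0.097     ]
-0.15 [ 0.58255051 -0.08160308  0.097     ]
-0.16 [ 0.58717775 -0.0904681   0.097     ]
-0.18 [ 0.59643221 -0.10819816  0.097     ]
[[ 0.965  0.261  0.   ]
 [ 0.261 -0.965 -0.   ]
 [-0.     0.    -1.   ]]
delta cm [ 5.37890896e+01 -3.63633568e+01  2.59784214e-02]
```

play_rows([
  {"claw":8,"delta_pos":[2,-1.4,0],"twist":-5},
  {"claw":8,"delta_pos":[7,-4.7,0],"twist":-14},
  {"claw":8,"delta_pos":[12,-8.1,0],"twist":-24},
  {"claw":8,"delta_pos":[17,-11.5,0],"twist":-34},
  {"claw":8,"delta_pos":[22,-14.9,0],"twist":-44},
  {"claw":8,"delta_pos":[27,-18.3,0],"twist":-54},
  {"claw":8,"delta_pos":[32,-21.6,0],"twist":-64},
  {"claw":8,"delta_pos":[37,-25,0],"twist":-74},
  {"claw":8,"delta_pos":[42,-28.4,0],"twist":-84},
  {"claw":8,"delta_pos":[47,-31.8,0.5],"twist":-93},
  {"claw":8,"delta_pos":[51.5,-34.8,1.5],"twist":-100},
  {"claw":8,"delta_pos":[53.8,-36.4,3],"twist":-102.5},
])

```text
clock: 2.1
tcp_pos: [0.5763, -0.0611, 0.2013]
orientation: [0.001, 0.516, 0.857, 0.0]
wrist_force: [-0.5, 0.1, -0.2]
finger_gap: 0.0804
```

play_rows([
  {"claw":8,"delta_pos":[0,0,0],"twist":0},
  {"claw":8,"delta_pos":[0,0,0],"twist":0},
])

```text
clock: 2.35
tcp_pos: [0.574, -0.0638, 0.2015]
orientation: [-0.0, 0.518, 0.855, -0.0]
wrist_force: [0.3, -0.1, 0.8]
finger_gap: 0.0798
```

Run:
```python
from h import *
from scipy.spatial.transform import Rotation as R
a=shot("top","top1");b=shot("side","side1")
for q in("handle","carrier"):print(q,spotter.spot_in("side",q)[:2])
st=get_state();q=st["orientation"];M=R.from_quat(q[[1,2,3,0]]).as_matrix();print(st,M.round(3))
f=lambda i,x,y,w,h,k:cv2.resize(i[y:y+h,x:x+w,::-1],None,fx=k,fy=k,interpolation=cv2.INTER_CUBIC)
cv2.imwrite("pics/c1.png",np.hstack([f(a,370,100,120,120,3.3333),f(b,270,100,100,150,4)[:400]]))
```

```text
handle [{'extent': [311.4, 131.3, 342.1, 170.4], 'conf': 0.79}]
carrier [{'extent': [311.4, 130.1, 340.7, 170.0], 'conf': 0.76}]
{'clock': 2.55, 'joint_pos': array([-2.50776062e-01,  3.27056856e-01, -6.20703247e-03,  1.23637772e+00,
       -2.33453699e-04,  8.39982729e-01]), 'qvel': array([ 2.78187120e-04, -5.42591191e-05, -1.00233734e-03, -2.57461775e-03,
        2.15062555e-03, -1.27208071e-03]), 'tau': array([ 1.97536829e-01, -4.83027720e+01,  2.94967335e+01, -3.47150970e-03,
        6.39821403e-03, -5.33219497e-05]), 'tcp_pos': array([ 0.57417376, -0.06457453,  0.20209714]), 'orientation': array([5.86379689e-04, 5.18742453e-01, 8.54930360e-01, 5.59447982e-05]), 'wrist_force': array([-0.05773213,  0.28496177, -0.44830095]), 'ft_torque': array([-0.03311363, -0.02891821,  0.0194736 ]), 'finger_gap': 0.07992603486211625} [[-0.462  0.887  0.001]
 [ 0.887  0.462 -0.001]
 [-0.001  0.001 -1.   ]]
```

View pics/c1.png

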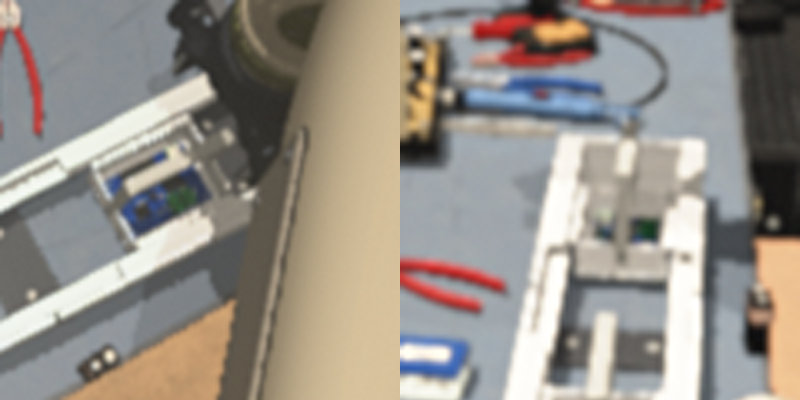

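Run:
```python
from h import *
p=[.51314,.05137,.48106];c,s=np.cos(p[2]),np.sin(p[2])
def loc(cam,uv,z): d=back(cam,uv,z)[:2]-p[:2]; return np.round([c*d[0]+s*d[1],-s*d[0]+c*d[1]],4)
W=lambda x,y,z:np.array([p[0]+c*x-s*y,p[1]+s*x+c*y,z])
for u,v in((495,170),(545,265),(610,108),(650,195)): print("rim",loc("top",(275+u/4,108+v/4),.044))
for n,u,v in(("barnear",125,188),("barfar",188,150)): print(n,loc("top",(370+u/3.3333,100+v/3.3333),.103))
for y in(-.125,-.13,-.135,-.14):
  for x,yy,z in((0,y+.046,.103),(0,y-.046,.103),(-.036,y+.046,.044),(.036,y+.046,.044)):
    q=proj("side",W(x,yy,z)); print(y,(x,z),np.round(((q-[270,100])*4+[400,0])),end=" ")
  print()
for x,y,z in((0,0,.202),): print(proj("side",[.574,-.064,.202]),proj("top",[.574,-.064,.202]))
```

```text
rim [ 0.0344 -0.0873]
rim [-0.0382 -0.0851]
rim [ 0.036  -0.1769]
rim [-0.029  -0.1708]
barnear [ 0.0013 -0.0832]
barfar [ 0.005  -0.1404]
-0.125 (0, 0.103) [623. 174.] -0.125 (0, 0.103) [630. 120.] -0.125 (-0.036, 0.044) [668. 246.] -0.125 (0.036, 0.044) [574. 240.] 
-0.13 (0, 0.103) [624. 171.] -0.13 (0, 0.103) [630. 117.] -0.13 (-0.036, 0.044) [668. 242.] -0.13 (0.036, 0.044) [574. 237.] 
-0.135 (0, 0.103) [624. 168.] -0.135 (0, 0.103) [631. 115.] -0.135 (-0.036, 0.044) [668. 239.] -0.135 (0.036, 0.044) [575. 234.] 
-0.14 (0, 0.103) [624. 165.] -0.14 (0, 0.103) [631. 112.] -0.14 (-0.036, 0.044) [668. 236.] -0.14 (0.036, 0.044) [575. 231.] 
[327.79205015 105.02020875] [433.35972959 137.00064304]
```

play_rows([
  {"claw":7,"delta_pos":[0,0,2],"twist":0},
  {"claw":7,"delta_pos":[0,0,5],"twist":0},
  {"claw":7,"delta_pos":[0,0,7.5],"twist":0},
  {"claw":7,"delta_pos":[0,0,8.5],"twist":0},
  {"claw":7,"delta_pos":[0,0,8.5],"twist":0},
])

```text
clock: 3.18
tcp_pos: [0.574, -0.0639, 0.1163]
orientation: [-0.0, 0.518, 0.855, -0.0]
wrist_force: [-1.0, 0.0, 0.8]
finger_gap: 0.07
```

Run:
```python
from h import *
b=shot("side","side2")
cv2.imwrite("pics/c2.png",cv2.resize(b[60:200,250:400,::-1],None,fx=4,fy=4,interpolation=cv2.INTER_CUBIC))
```

```text
(no output)
```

View pics/c2.png

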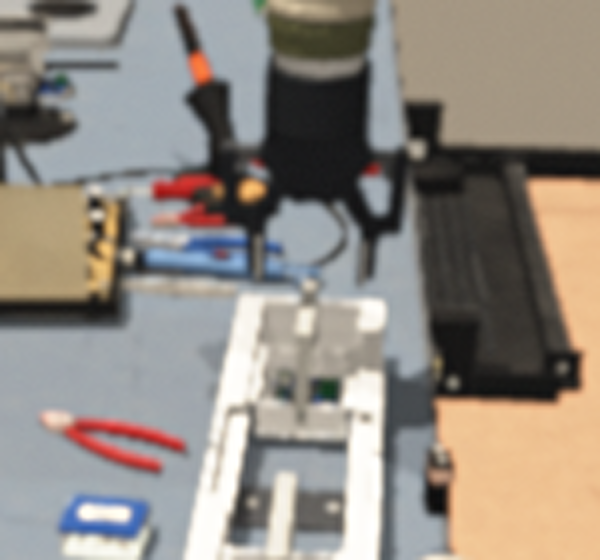

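The gripper straddles the bar: fingertips at (257,275) and (367,280), bar at about (305,300). I'll go down and grip.

play_rows([
  {"claw":7,"delta_pos":[0,0,1.5],"twist":0},
  {"claw":7,"delta_pos":[0,0,3],"twist":0},
  {"claw":6,"delta_pos":[0,0,3.8],"twist":0},
  {"claw":5,"delta_pos":[0,0,3.8],"twist":0},
  {"claw":3.5,"delta_pos":[0,0,3.8],"twist":0},
  {"claw":2.5,"delta_pos":[0,0,3.8],"twist":0},
  {"claw":1.8,"delta_pos":[0,0,3.8],"twist":0},
  {"claw":1,"delta_pos":[0,0,3.8],"twist":0},
  {"claw":0.5,"delta_pos":[0,0,3.8],"twist":0},
  {"claw":0.5,"delta_pos":[0,0,3.8],"twist":0},
  {"claw":0.5,"delta_pos":[0,0,3.8],"twist":0},
], force=50)

```text
clock: 4.6
tcp_pos: [0.5748, -0.0635, 0.0788]
orientation: [0.001, 0.518, 0.855, 0.0]
wrist_force: [0.6, 0.5, 5.8]
finger_gap: 0.0113
```

play_rows([
  {"claw":0.5,"delta_pos":[0,0,-0.2],"twist":0},
  {"claw":0.5,"delta_pos":[0.3,0,-0.2],"twist":0},
  {"claw":0.5,"delta_pos":[0.9,0,-0.2],"twist":0},
  {"claw":0.5,"delta_pos":[1.8,0,-0.2],"twist":0},
  {"claw":0.5,"delta_pos":[2.8,0,-0.2],"twist":0},
  {"claw":0.5,"delta_pos":[3.8,0,-0.2],"twist":0},
  {"claw":0.5,"delta_pos":[4.8,0,-0.2],"twist":0},
  {"claw":0.5,"delta_pos":[5.6,0,-0.2],"twist":0},
  {"claw":0.5,"delta_pos":[6.2,0,-0.2],"twist":0},
  {"claw":0.5,"delta_pos":[6.5,0,-0.2],"twist":0},
  {"claw":0.5,"delta_pos":[6.5,0,-0.2],"twist":0},
])

```text
clock: 5.98
tcp_pos: [0.5443, -0.0058, 0.0803]
orientation: [0.0, 0.518, 0.855, -0.0]
wrist_force: [0.1, -1.0, -3.6]
finger_gap: 0.011
```

Run:
```python
from h import *
b=shot("side","side3");print(get_state()["wrist_force"],get_state()["ft_torque"],spotter.spot_in("side","carrier")[:2])
cv2.imwrite("pics/c3.png",cv2.resize(b[90:260,260:400,::-1],None,fx=3.5,fy=3.5,interpolation=cv2.INTER_CUBIC))
```

```text
[ 1.10400900e+00  2.24853928e-03 -4.42266175e+00] [ 0.0028487  -0.03618655  0.03737934] [{'extent': [310.6, 140.2, 344.5, 180.2], 'conf': 0.92}]
```

View pics/c3.png

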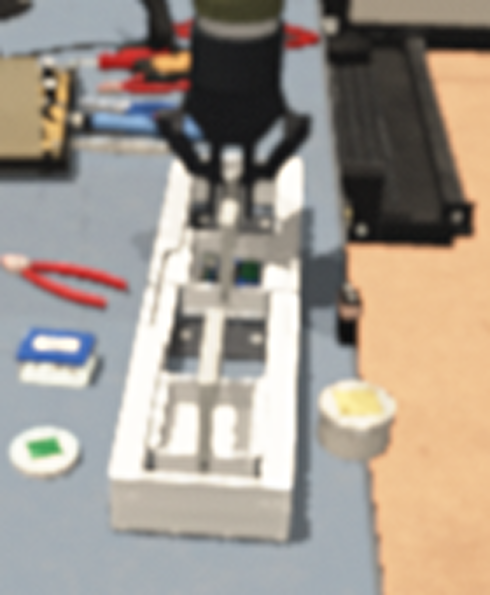

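The loaded carrier follows the gripper: board visible at about (228,270) in the crop, level, and the wrist reads its weight. I'll carry on to the gate.

play_rows([
  {"claw":0.5,"delta_pos":[0.3,0,0],"twist":0},
  {"claw":0.5,"delta_pos":[0.9,0,0],"twist":0},
  {"claw":0.5,"delta_pos":[1.8,0,0],"twist":0},
  {"claw":0.5,"delta_pos":[2.8,0,0],"twist":0},
  {"claw":0.5,"delta_pos":[3.8,0,0],"twist":0},
  {"claw":0.5,"delta_pos":[4.8,0,0],"twist":0},
  {"claw":0.5,"delta_pos":[5.6,0,0],"twist":0},
  {"claw":0.5,"delta_pos":[6.2,0,0],"twist":0},
  {"claw":0.5,"delta_pos":[6.5,0,0],"twist":0},
  {"claw":0.5,"delta_pos":[6.5,0,0],"twist":0},
  {"claw":0.5,"delta_pos":[6.5,0,0],"twist":0},
])

```text
clock: 7.45
tcp_pos: [0.5144, 0.0515, 0.0803]
orientation: [0.0, 0.518, 0.855, -0.0]
wrist_force: [0.6, -0.2, -4.4]
finger_gap: 0.0114
```

Run:
```python
from h import *
b=shot("side","side4");a=shot("top","top4");print(get_state()["wrist_force"],get_state()["ft_torque"],spotter.spot_in("side","carrier")[:2])
cv2.imwrite("pics/c4.png",np.hstack([cv2.resize(b[130:250,275:375,::-1],None,fx=4,fy=4,interpolation=cv2.INTER_CUBIC),cv2.resize(a[120:240,340:440,::-1],None,fx=4,fy=4,interpolation=cv2.INTER_CUBIC)]))
```

```text
[ 0.51336356 -0.29947289 -5.0462487 ] [ 0.01947144  0.01645508 -0.02263335] [{'extent': [306.1, 148.5, 341.8, 193.8], 'conf': 0.74}]
```

View pics/c4.png

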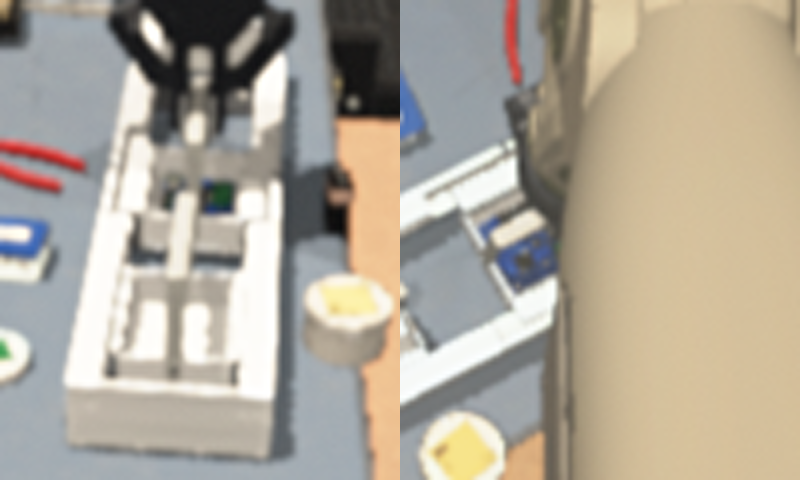

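Run:
```python
from h import *
p=[.51314,.05137,.48106];c,s=np.cos(p[2]),np.sin(p[2])
def loc(cam,uv,z): d=back(cam,uv,z)[:2]-p[:2]; return np.round([c*d[0]+s*d[1],-s*d[0]+c*d[1]],4)
for u,v in((465,210),(515,308)): print("tray end",loc("top",(340+(u-400)/4,120+v/4),.046))
print("bar end",loc("top",(340+(490-400)/4,120+240/4),.105))
```

```text
tray end [0.0338 0.0429]
tray end [-0.0399  0.0449]
bar end [0.0003 0.0475]
```

The carrier is within about 2 mm of the gate, so I'll lift it 14 cm.

play_rows([
  {"claw":0.5,"delta_pos":[0,0,-0.3],"twist":0},
  {"claw":0.5,"delta_pos":[0,0,-1],"twist":0},
  {"claw":0.5,"delta_pos":[0,0,-2],"twist":0},
  {"claw":0.5,"delta_pos":[0,0,-3.2],"twist":0},
  {"claw":0.5,"delta_pos":[0,0,-4.6],"twist":0},
  {"claw":0.5,"delta_pos":[0,0,-6],"twist":0},
  {"claw":0.5,"delta_pos":[0,0,-7.4],"twist":0},
  {"claw":0.5,"delta_pos":[0,0,-8.8],"twist":0},
  {"claw":0.5,"delta_pos":[0,0,-10.2],"twist":0},
  {"claw":0.5,"delta_pos":[0,0,-11.5],"twist":0},
  {"claw":0.5,"delta_pos":[0,0,-12.7],"twist":0},
  {"claw":0.5,"delta_pos":[0,0,-13.5],"twist":0},
])

```text
clock: 9.1
tcp_pos: [0.5143, 0.0517, 0.2161]
orientation: [0.0, 0.518, 0.855, 0.0]
wrist_force: [-0.2, -0.0, -4.2]
finger_gap: 0.0111
```

play_rows([
  {"claw":0.5,"delta_pos":[0,0,-0.3],"twist":0},
  {"claw":0.5,"delta_pos":[0,0,-0.5],"twist":0},
  {"claw":0.5,"delta_pos":[0,0,-0.5],"twist":0},
  {"claw":0.5,"delta_pos":[0,0,-0.5],"twist":0},
  {"claw":0.5,"delta_pos":[0,0,-0.5],"twist":0},
])

```text
clock: 9.72
tcp_pos: [0.514, 0.0517, 0.22]
orientation: [-0.0, 0.518, 0.855, -0.0]
wrist_force: [0.5, 0.2, -4.3]
finger_gap: 0.0111
```

Run:
```python
from h import *
b=shot("side","side5");print(get_state()["wrist_force"],get_state()["ft_torque"])
print(spotter.spot_in("side","empty_carrier")[:2],spotter.spot_in("side","carrier")[:2])
cv2.imwrite("pics/c5.png",cv2.resize(b[80:260,260:400,::-1],None,fx=3.3,fy=3.3,interpolation=cv2.INTER_CUBIC))
```

```text
[-0.66461349  0.14127127 -3.86728813] [0.02272106 0.00515829 0.01108987]
[{'extent': [304.4, 177.8, 338.0, 228.4], 'conf': 0.91}] [{'extent': [308.1, 104.1, 344.1, 150.9], 'conf': 0.84}]
```

View pics/c5.png

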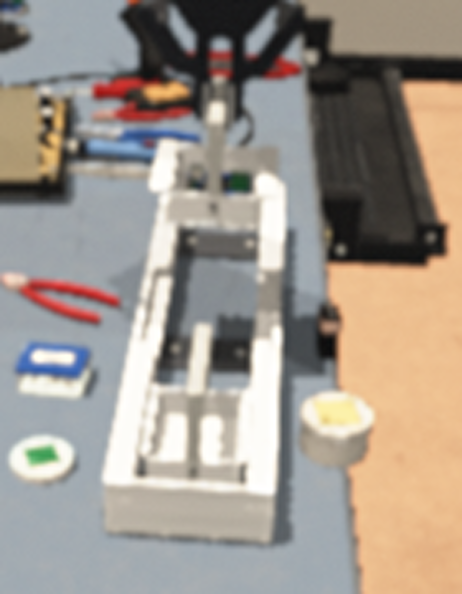

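The carrier hangs clear of the track and level at about (215,170) in the crop, with the board inside. The empty carrier hasn't moved, so I'm handing in.

```bash
python3 -c "
from h import *
env.hand_in(); s=get_state(); print(s['clock'],s['tcp_pos'],s['finger_gap'],s['wrist_force'])"
```

```text
the job is handed in; nothing more can be done
the job is handed in; nothing more can be done
```

The job is handed in, and the arm is still holding the loaded carrier level over the gate. I gripped it by its bar with 50 N, slid it about 13 cm to the gate, and lifted it 14 cm straight up.

**Last checks before handing in:**
- **Position:** the tool stopped about 1 mm in plan from my estimate of the gate centre. At the gate, before the lift, the top picture put the carrier within about 2 mm of it.
- **Height:** the underside works out at about 154 mm above the worktop, 10 cm above the rails. That comes from the tool height, not a separate measurement.
- **Grip:** the finger opening stayed steady at 11.1 mm on the 12 mm bar. The wrist read about 4 N, the weight of the carrier and board.
- **Picture:** the carrier looked level and clear of the track with the board in it, and the empty carrier was where it started, to within a couple of pixels.
- **Time:** about 10 s of the 35 s.

None of these checks failed or disagreed. The state reading I tried after the hand-in returned nothing, so there are no numbers for the final second.

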